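# Latch the panel carriage and set the straightedge to the panel

## Task

On the checking jig, push the carriage that carries the slotted wooden panel along its slide until the sprung catch snaps in and holds it at the end. Then stand the aluminium straightedge on the table, upright as it is now, flush against the panel's long edge on the robot's side so that it covers the whole length of that edge, and let go. Leave the other things on the bench where they are.

Things in the scene. Friction and masses are not known exactly. Their poses are not given: they have to be found in the camera images.
- jig: the jig's fixed plywood base, 90 x 420 x 8 mm, screwed to the table; origin: centre of its underside on the table. Its y axis is the direction in which the carriage slides home (roughly world +y); its -x side faces the robot. Near its +y end, on the +x side, stands a 20 x 34 mm aluminium housing, 34 mm tall, with the sprung roller of the catch.
- carriage (a joint): how far the carriage has slid along the jig's +y, m: 0 at the right (-y) end, 0.150 at the end stop. Friction 1.5 N. From 0.126 a round steel button on its nose meets the sprung roller of the catch, resisting with up to about 8 N; let go before about 0.139 it stays or is pushed back; beyond about 0.142 it snaps to the stop by itself and is held at 0.150.
- push_face (a point): on the carriage, moves with it, axes as the jig's: centre of the -y face of a dark wooden push block that stands on the panel's -y end, 80 mm (x) x 20 mm (y), from 28 to 70 mm above the table; this point is 50 mm above the table and flush with the panel's -y end. The -y face is free to push; nothing is behind it but the jig base (8 mm high) and two low rails (13 mm high).
- panel_edge (a point): on the carriage, moves with it, axes as the jig's: middle of the panel's long edge on the robot's side (-x), 21 mm above the table. The slotted beech panel is 120 mm (x) x 170 mm (y), its faces 14 and 28 mm above the table; it overhangs the jig base by 15 mm, so that a thing standing on the table reaches its edge. The push face lies 85 mm to -y of this point and 60 mm to +x.
- straightedge: plain aluminium box-section bar, loose, 260 mm long (its x axis) x 30 mm wide (y) x 60 mm tall (z), standing on its 30 mm side, 0.25 to 0.5 kg; origin: centre of its underside. Both 60 mm faces are alike. It starts between the robot and the jig, roughly along world y.
- oil_bottle: bystander, to be left alone: amber bottle with red cap, 60 mm across, 170 mm tall
- glue_jar: bystander, to be left alone: white jar with lid, 70 mm across, 90 mm tall
- tin_cup: bystander, to be left alone: open steel cup, 80 mm across, 90 mm tall
- mallet: bystander, to be left alone: hammer lying flat
- slat: bystander, to be left alone: loose flat beech slat 200 x 32 x 14 mm
- offcut: bystander, to be left alone: dark wood offcut 70 x 45 x 30 mm
- screwdriver: bystander, to be left alone: black-handled screwdriver lying flat

How it is judged (in metres and radians):
On the way, in this order (a step that is already met when the one before it is completed fails the run):
1. the carriage is fully home, held by the catch (value of joint carriage above 0.146 m), for 0.2 s.
2. the straightedge stands flush against the panel's edge (x of straightedge in the frame of panel_edge between -0.0185 and -0.01 m and y of straightedge in the frame of panel_edge between -0.042 and 0.042 m and angle between the x axis of straightedge and the y axis of panel_edge, either way round below 0.03 rad and angle between straightedge's own z axis and vertical below 0.06 rad and height (world z) of straightedge below 0.006 m), for 0.2 s.
At the end, for the whole second after the job is handed in: Carriage latched (joint above 0.146). Straightedge upright on the table at rest (tilt under 0.06 rad, within 6 mm of the table), on the robot's side, its face within 3.5 mm of the edge's middle, parallel within 0.03 rad, its middle within 42 mm of the edge's middle along the edge (all of step 2 and value of joint carriage above 0.146 m and linear speed of straightedge below 0.01 m/s); the robot touches nothing.
It fails at once if one of the other things on the bench is moved more than 30 mm (distance of any of oil_bottle, glue_jar, tin_cup, mallet, slat, offcut, screwdriver from where it was at the start of the episode above 0.03 m).
It also fails if it takes over 56 s, if anything falls off the work surface, if the arm or the gripper's body presses on something with over 40 N, if the wrist force passes 120 N, or if a joint passes its speed limit or range.

## Robot

A 7-joint arm with a two-finger parallel gripper is mounted at the origin on the work surface. World frame = base frame: x ahead of the robot, y to its left, z up, the work surface at z = 0. Lengths are in m, angles in degrees, forces in N, time in s.
With the tool pointing down it reaches from about 0.4 to 0.9 m from the base axis. Payload 5.5 kg.
Tool frame: the origin (TCP) lies midway between the tips of the shut fingers; the grasp point (between the pads) lies 19 mm behind it; z points along the fingers, y is the line along which they close (so a half turn about z gives the same grasp; the last joint's range is limited). The gripper opens to 92 mm and grips with 3 to 60 N. Pads are 19 mm wide; open, the fingers measure 130 mm over their backs; the gripper's body (75 mm by 190 mm) begins 47 mm behind the grasp point.
Start: joints at [87.158, 28.699, -24.465, 88.831, 12.651, 65.22, -12.049], TCP at [0.2, -0.618, 0.227] pointing down, gripper open.
Joint ranges: [-164.97, 164.97], [-17.58, 116.51], [-87.97, 89.64], [11.32, 138.91], [-80.73, 260.73], [10.89, 115.49], [-147.41, 147.41]. Speed limits (degrees/s): [147.25, 147.25, 180, 180, 180, 180, 180].

## Interface

Orientations are given as a 3x3 rotation matrix whose columns are the frame's x, y, z axes.
In Python, from bench import sensors, optics, arm gives the robot as it stands.
- The arm moves only by the tool step_arm, never from a script. Its argument "increments" is a list of rows, each a list of 7 numbers: the shift along the world's x, y, z in mm, then the turn, a rotation vector about the world's x, y, z in rad, then the closure, from -1 (fully open) to 1 (shut). In form: [[dx, dy, dz, rx, ry, rz, fingers], ...]. A call has 1 to 12 rows; each row is the pose to reach, as a shift and turn from the pose commanded when the call began; what a row does not reach only later rows make up. A row lasts 1/10 s, in which the tool goes at most 50 mm and 8.59 degrees, less where a joint would pass 70% of its speed; a pose out of reach is approached as far as the arm can. A call with a gripper value outside its range is refused whole. The fingers move at their own pace and stop on an object; "squeeze" is the grip in N (left out, the last holds). Time passes only in rows, so rows that repeat a pose let the fingers close. It gives the time, the measured TCP pose, the force, the opening and the grip force at its end, in the units of the state.
- sensors.read_state(): the state, without advancing time (a new reading comes with each control period).
- optics.camera(name): name is "scene" or "top" or "wrist"; returns the picture (420x560x3 uint8, blue, green, red); there is no depth.
- optics.camera_model(name): a dict with "fovy" (degrees; the focal length in pixels is half the picture's height over the tangent of half this angle, whatever the lens; pixels are square), "cx", "cy" (the principal point, pixels), "extrinsics" (4x4, takes a point from world to camera coordinates). Camera axes: x right, y down, z forward; pixel columns grow to the right and rows downward; lengths in m; the calibration is good to about 2 mm. The wrist camera is an equidistant fisheye: a pixel r from the principal point sees the ray r / f radians off the axis. A picture is of the moment at which its call begins: read the wrist's pose just before it. camera_model takes no time and is no camera call; for the wrist camera it gives the pose at the moment of the call.
- arm.close_job(): hands the job in; it is judged then, once.
The state is a dict: "time_s": time; "q": joint angles; "qd": joint speeds; "tau": joint torques, N m; "ee_pos": TCP position; "tcp_rot": TCP orientation; "contact_force": force on the tool from outside, world axes, zero at the start; "moment": the same for the moment, N m; "opening": opening from 0.0 (shut) to 1.0 (fully open); "grip_force": force on a finger pad.
Only numpy, scipy, OpenCV 4.12 (cv2) and the standard library are available. Lean on these libraries where they do the work, as an engineer would, in place of code of your own. Each camera call takes 0.05 s, during which the arm holds its last target. There are 200 camera calls.

## Working session

There is one attempt and no reset: what is moved stays moved. The work goes in short steps, Python scripts to look and compute and a tool call to move; the robot and the scene stay as the last step left them, time stands still between calls to the robot, and variables do not carry over. Pictures are saved under pics/ and viewed, at most 10 in all, crops included, and the job is handed in when it is done.

Besides the shell and the picture viewer there is one more tool, called after "Call:" as name(argument=value, ...), one argument or row to a line, values as JSON. step_arm: Moves the arm, as the interface text tells. Its arguments: {"type":"object","properties":{"increments":{"type":"array"},"squeeze":{"type":"number"}},"required":["increments"]}

```bash
mkdir -p pics; ls; python3 - <<'E'
from bench import sensors, optics, arm
import cv2
s=sensors.read_state(); print(s)
for n in("top","scene"):
    cv2.imwrite(f"pics/{n}0.png",optics.camera(n)); print(n,optics.camera_model(n))
E
```

```text
pics
{'time_s': 0.0, 'q': array([ 87.16026584,  28.75423057, -24.45174583,  88.89017547,
        12.6516209 ,  65.21904195, -12.04937043]), 'qd': array([-0.01109072,  0.08240206, -0.03910711, -0.01730542, -0.05886418,
       -0.12645274, -0.01524386]), 'tau': array([ 8.62401030e-04, -5.66593051e+01, -5.81598178e+00, -2.79110223e+01,
       -6.85034436e-02,  3.08562652e-02,  1.95357893e-04]), 'ee_pos': array([ 0.19972518, -0.61783467,  0.22568068]), 'tcp_rot': array([[ 9.51477979e-01,  3.07716363e-01, -5.43594552e-04],
       [ 3.07716839e-01, -9.51476196e-01,  1.84243326e-03],
       [ 4.97295863e-05, -1.92030787e-03, -9.99998155e-01]]), 'contact_force': array([-0.51413011, -0.33921142, -0.15346463]), 'moment': array([0.03697812, 0.00597507, 0.02615793]), 'grip_force': 0.0, 'opening': 0.9991998337007932}
top {'fovy': 54.171536458674346, 'cx': 280.59028599757016, 'cy': 218.7973518347423, 'extrinsics': array([[ 2.34352522e-02, -9.99725249e-01,  4.63768738e-04,
        -7.37265492e-03],
       [-9.94819978e-01, -2.33661578e-02, -9.89304513e-02,
         5.93895905e-01],
       [ 9.89141066e-02,  1.85709367e-03, -9.95094242e-01,
         1.10294959e+00],
       [ 0.00000000e+00,  0.00000000e+00,  0.00000000e+00,
         1.00000000e+00]])}
scene {'fovy': 45.02555395719952, 'cx': 283.13585763838114, 'cy': 210.28531142623805, 'extrinsics': array([[-0.85076981,  0.52536263,  0.0135955 ,  0.50378804],
       [ 0.3877536 ,  0.64496807, -0.65853119, -0.17127772],
       [-0.35473634, -0.55498675, -0.75243062,  1.7862472 ],
       [ 0.        ,  0.        ,  0.        ,  1.        ]])}
```

```bash
python3 -c "
import cv2
a=cv2.imread('pics/top0.png');cv2.imwrite('pics/top0b.png',cv2.resize(a,(800,600),interpolation=cv2.INTER_CUBIC))"
```

```text
(no output)
```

View pics/top0b.png

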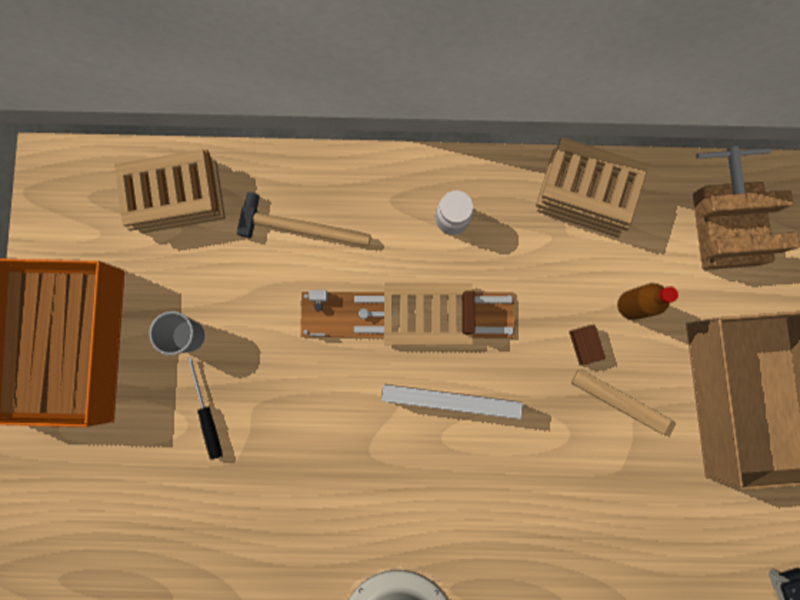

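View pics/scene0.png

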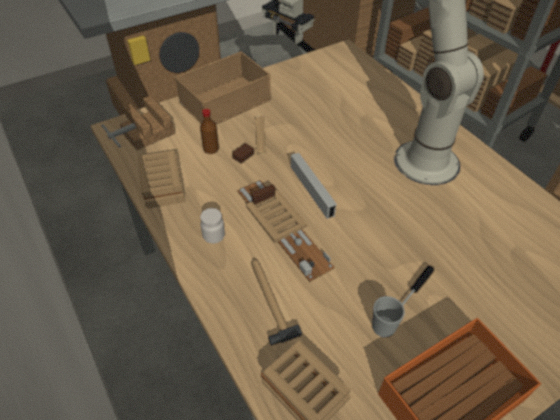

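The top view (shown at 1.43x) has the push block at about (469,312), the panel spanning (385–475, 285–348), and the straightedge from (383,393) to (522,410). I'll zoom in for corners.

```bash
cat > h.py <<'E'
import numpy as np
from bench import sensors, optics, arm
def px2w(name,pts,z):
    m=optics.camera_model(name); f=210/np.tan(np.radians(m["fovy"]/2)); E=m["extrinsics"]; R,t=E[:3,:3],E[:3,3]
    c=-R.T@t; out=[]
    for u,v in pts:
        a=np.array([u-m["cx"],v-m["cy"]])
        if name=="wrist":
            r=np.hypot(*a); th=r/f; d=np.r_[a/max(r,1e-9)*np.sin(th),np.cos(th)]
        else: d=np.r_[a/f,1]
        d=R.T@d; out.append(c+d*(z-c[2])/d[2])
    return np.array(out)
E
python3 -c "
import cv2
a=cv2.imread('pics/top0.png')[190:310,200:400];cv2.imwrite('pics/crop0.png',cv2.resize(a,(800,480),interpolation=cv2.INTER_CUBIC))"
```

```text
(no output)
```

View pics/crop0.png

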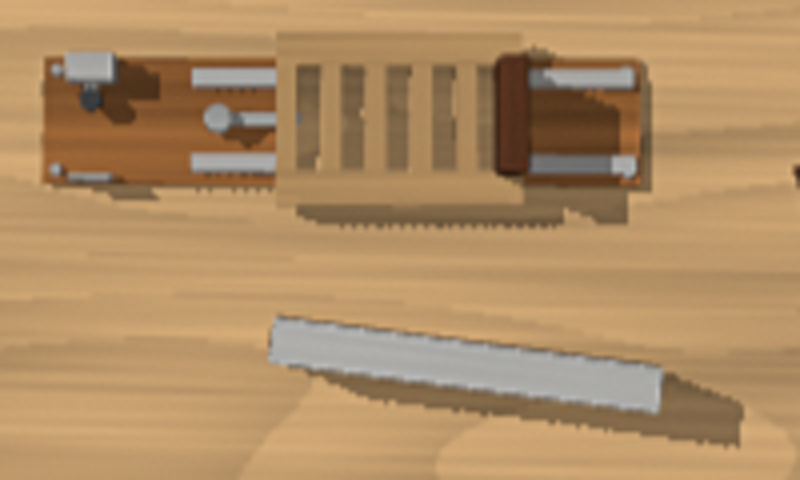

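The crop (4x, offset 200,190) shows:
- panel corners at (277,33), (523,34), (522,206), (277,205)
- jig base corners at (43,58), (43,185), (641,187), (645,60)
- straightedge top corners at (275,317), (663,369), (658,413), (268,361)
- block −y top edge at x ≈ 529, y from 55 to 175

```bash
python3 - <<'E'
from h import *
np.set_printoptions(precision=4,suppress=True)
c=lambda p:(np.array(p)-0.5+0.5)/4+[200,190]-0.375
for n,p,z in(("panel",[(277,33),(523,34),(522,206),(277,205)],.028),("jig",[(43,58),(43,185),(641,187),(645,60)],.008),("bar",[(275,317),(663,369),(658,413),(268,361)],.06),("block",[(529,55),(529,175)],.07)):
    w=px2w("top",c(p),z)[:,:2]; print(n,w.tolist() and w,w.mean(0)); 
    k=w-np.roll(w,-1,0); print(np.linalg.norm(k,axis=1),np.degrees(np.arctan2(k[:,0],k[:,1])))
E
```

```text
panel [[ 0.6516  0.0404]
 [ 0.6549 -0.1302]
 [ 0.5356 -0.1309]
 [ 0.5324  0.0373]] [ 0.5936 -0.0458]
[0.1707 0.1193 0.1682 0.1193] [ -1.1116  89.6741 178.8897 -91.5046]
jig [[ 0.633   0.2055]
 [ 0.5434  0.2019]
 [ 0.5518 -0.2164]
 [ 0.6415 -0.2188]] [ 0.5924 -0.0069]
[0.0896 0.4184 0.0897 0.4244] [ 87.6881  -1.1526 -88.4472 178.8455]
bar [[ 0.4567  0.0357]
 [ 0.4286 -0.2214]
 [ 0.3999 -0.2182]
 [ 0.4278  0.0396]] [ 0.4283 -0.0911]
[0.2587 0.029  0.2593 0.0292] [   6.2346   96.3594 -173.8231  -82.4043]
block [[ 0.6344 -0.1294]
 [ 0.5543 -0.1303]] [ 0.5944 -0.1298]
[0.0802 0.0802] [ 89.3651 -90.6349]
```

Call:
step_arm(
  increments=[
    [394,443,0,0,0,1.278,1],
    [394,443,0,0,0,1.278,1],
    [394,443,0,0,0,1.278,1],
    [394,443,0,0,0,1.278,1],
    [394,443,0,0,0,1.278,1],
    [394,443,0,0,0,1.278,1],
    [394,443,0,0,0,1.278,1],
    [394,443,0,0,0,1.278,1],
    [394,443,0,0,0,1.278,1],
    [394,443,0,0,0,1.278,1],
    [394,443,0,0,0,1.278,1],
    [394,443,0,0,0,1.278,1],
  ],
)

```text
time_s: 1.3
ee_pos: [0.5952, -0.1729, 0.2264]
tcp_rot: [[-0.021, 1.0, -0.0], [1.0, 0.021, 0.001], [0.001, -0.0, -1.0]]
contact_force: [0.0, -0.6, 0.2]
opening: 0.024
grip_force: 0.0
```

```bash
python3 - <<'E'
from h import *
import cv2
s=sensors.read_state(); print(s['q'],s['ee_pos'],s['tcp_rot'],s['time_s'])
print(optics.camera_model("wrist"))
cv2.imwrite("pics/w1.png",optics.camera("wrist"))
E
```

```text
[ 47.25361509  30.90819994 -46.78970763  92.91139245  23.99547796
  66.7521879   -3.91303572] [ 0.59521478 -0.17290248  0.22642267] [[-2.11366669e-02  9.99776577e-01 -1.93747559e-04]
 [ 9.99776262e-01  2.11368177e-02  8.12720886e-04]
 [ 8.16634512e-04 -1.76526000e-04 -9.99999651e-01]] 1.3
{'fovy': 65.70646984690485, 'cx': 283.81875698155557, 'cy': 210.0724601603258, 'extrinsics': array([[ 9.99796378e-01,  2.01756954e-02, -3.79763764e-04,
        -5.92017967e-01],
       [ 1.93415385e-02, -9.52754486e-01,  3.03125049e-01,
        -2.14533728e-01],
       [ 5.75393701e-03, -3.03070671e-01, -9.52950713e-01,
         3.35864607e-01],
       [ 0.00000000e+00,  0.00000000e+00,  0.00000000e+00,
         1.00000000e+00]])}
```

View pics/w1.png

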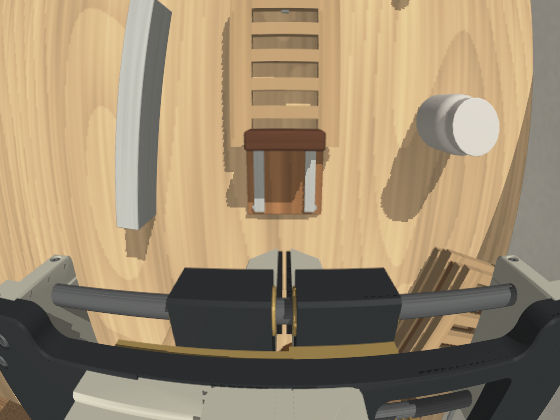

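The wrist view shows the block's −y face at (285,150), straight ahead of the shut fingers, and the way is clear. I'll descend and start pushing.

Call:
step_arm(
  increments=[
    [0,0,-45,0,0,0,1],
    [0,0,-90,0,0,0,1],
    [0,0,-135,0,0,0,1],
    [0,0,-180,0,0,0,1],
    [0,0,-180,0,0,0,1],
    [0,10,-180,0,0,0,1],
    [0,20,-180,0,0,0,1],
    [0,28,-180,0,0,0,1],
    [0,34,-180,0,0,0,1],
    [0,40,-180,0,0,0,1],
    [-1,50,-180,0,0,0,1],
  ],
)

```text
time_s: 2.45
ee_pos: [0.5941, -0.1267, 0.0478]
tcp_rot: [[-0.018, 1.0, 0.002], [1.0, 0.018, -0.002], [-0.002, 0.002, -1.0]]
contact_force: [2.3, -2.0, 0.4]
opening: 0.002
grip_force: 1.0
```

Call:
step_arm(
  increments=[
    [0,8,0,0,0,0,1],
    [0,16,0,0,0,0,1],
    [0,24,0,0,0,0,1],
    [-1,32,0,0,0,0,1],
    [-1,40,0,0,0,0,1],
    [-1,48,0,0,0,0,1],
    [-1,54,0,0,0,0,1],
    [-1,60,0,0,0,0,1],
    [-1,60,0,0,0,0,1],
  ],
)

```text
time_s: 3.35
ee_pos: [0.5916, -0.0643, 0.0465]
tcp_rot: [[-0.021, 1.0, -0.001], [1.0, 0.021, 0.0], [0.0, -0.001, -1.0]]
contact_force: [0.8, 0.2, 0.6]
opening: 0.005
grip_force: 0.0
```

```bash
python3 - <<'E'
from h import *
import cv2
s=sensors.read_state(); print(s['ee_pos'],s['contact_force'])
a=optics.camera("wrist");cv2.imwrite("pics/w2.png",a)
E
```

```text
[ 0.59161305 -0.06434809  0.04649853] [0.78551148 0.2215038  0.58982552]
```

View pics/w2.png

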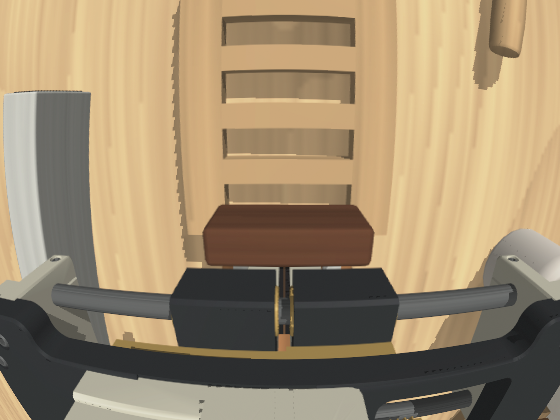

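The block is centred ahead of the fingers at (288,240). I'll keep pushing in small steps and watch the force.

Call:
step_arm(
  increments=[
    [0,5,0,0,0,0,1],
    [0,10,0,0,0,0,1],
    [0,14,0,0,0,0,1],
    [0,17,0,0,0,0,1],
    [0,17,0,0,0,0,1],
  ],
)

```text
time_s: 3.9
ee_pos: [0.5922, -0.0468, 0.0468]
tcp_rot: [[-0.021, 1.0, 0.0], [1.0, 0.021, 0.002], [0.002, 0.001, -1.0]]
contact_force: [-0.3, 0.1, -0.4]
opening: 0.006
grip_force: 0.0
```

```bash
cat > t.py <<'E'
from h import *
import cv2,sys
s=sensors.read_state(); print(s['ee_pos'],s['contact_force'])
a=optics.camera("top");cv2.imwrite(f"pics/{sys.argv[1]}.png",cv2.resize(a[190:310,200:400],(800,480),interpolation=cv2.INTER_CUBIC))
E
python3 t.py t3
```

```text
[ 0.59216279 -0.04679981  0.04679751] [-0.28306359  0.10261184 -0.42538254]
```

View pics/t3.png

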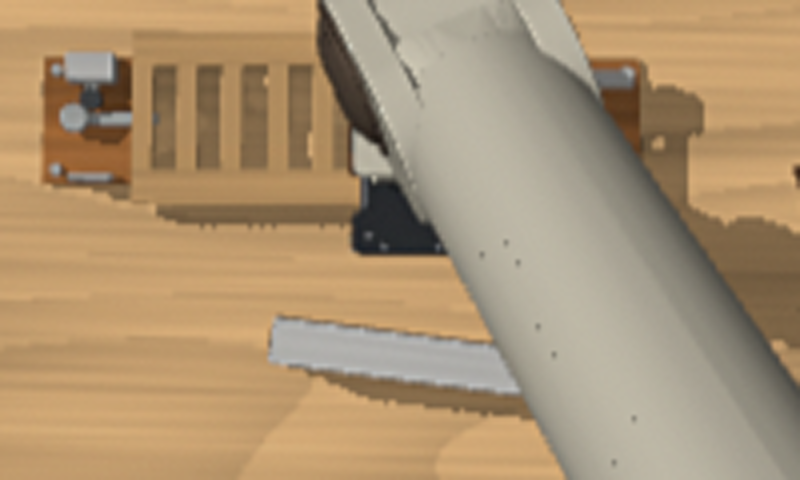

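The button at (72,117) has passed the roller at (92,97), and the panel end is at x=132. That puts the travel at about 100 mm, and the force is zero, so it has probably snapped in. I'll touch the block gently to check it is against the stop.

Call:
step_arm(
  increments=[
    [0,4,0,0,0,0,1],
    [0,7,0,0,0,0,1],
    [0,9,0,0,0,0,1],
    [0,10,0,0,0,0,1],
    [0,10,0,0,0,0,1],
  ],
)

```text
time_s: 4.45
ee_pos: [0.5921, -0.0415, 0.0468]
tcp_rot: [[-0.018, 1.0, -0.0], [1.0, 0.018, -0.004], [-0.004, -0.0, -1.0]]
contact_force: [-0.5, -6.3, 0.6]
opening: 0.006
grip_force: 3.3
```

Pressed against the stop: 6 N and no motion. I'll back off, rise, and go above the bar.

Call:
step_arm(
  increments=[
    [0,-35,0,0,0,0,1],
    [0,-35,0,0,0,0,1],
    [0,-35,50,0,0,0,0],
    [0,-35,100,0,0,0,-1],
    [0,-35,140,0,0,0,-1],
    [-50,-45,160,0,0,-0.128,-1],
    [-100,-54,160,0,0,-0.128,-1],
    [-140,-54,160,0,0,-0.128,-1],
    [-164,-54,160,0,0,-0.128,-1],
    [-164,-54,160,0,0,-0.128,-1],
    [-164,-54,160,0,0,-0.128,-1],
    [-164,-54,160,0,0,-0.128,-1],
  ],
)

```text
time_s: 5.65
ee_pos: [0.4295, -0.0922, 0.2072]
tcp_rot: [[0.107, 0.994, 0.002], [0.994, -0.107, 0.0], [0.001, 0.002, -1.0]]
contact_force: [0.2, -0.6, -0.3]
opening: 0.822
grip_force: 0.0
```

```bash
python3 - <<'E'
from h import *
import cv2
s=sensors.read_state(); print(s['ee_pos'],s['tcp_rot'],s['time_s'],s['contact_force'])
t=optics.camera("top")[190:310,200:400]; w=optics.camera("wrist")
cv2.imwrite("pics/w4full.png",w)
cv2.imwrite("pics/t4.png",cv2.resize(t,(800,480),interpolation=cv2.INTER_CUBIC))
E
```

```text
[ 0.4294769  -0.09218274  0.20716507] [[ 1.07437212e-01  9.94210218e-01  1.81299485e-03]
 [ 9.94211697e-01 -1.07438096e-01  3.96754839e-04]
 [ 5.89242429e-04  1.75987445e-03 -9.99998278e-01]] 5.65 [ 0.16635763 -0.55152615 -0.33204996]
```

View pics/w4full.png

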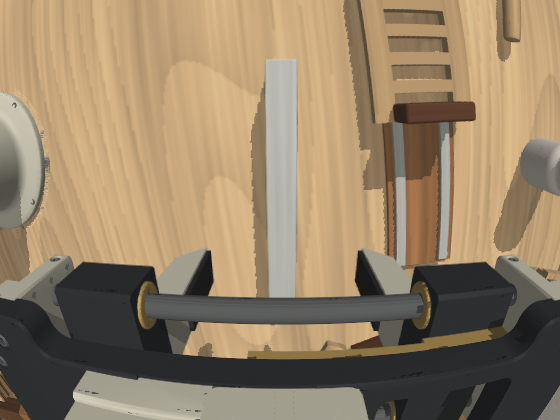

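View pics/t4.png

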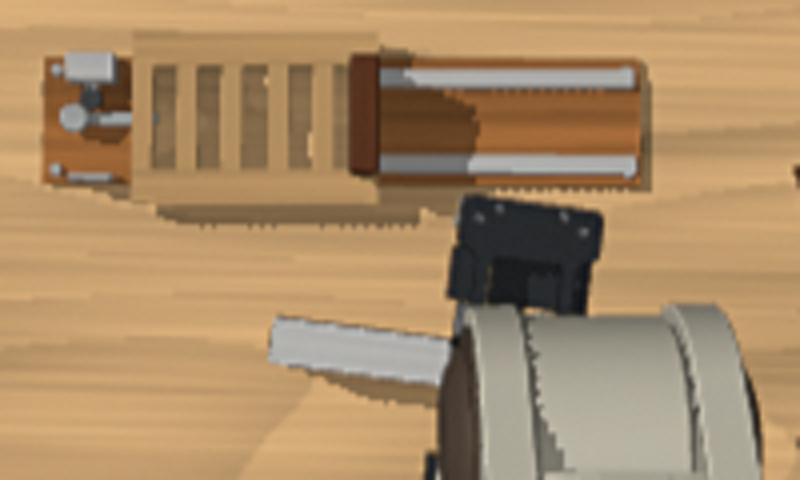

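Both views look right. From the top, the panel stays latched, with corners at (132,32), (132,203) and (378,205). From the wrist, the bar runs straight between the open fingers at x = 267–297. I'll grasp it and compute the target.

Call:
step_arm(
  increments=[
    [0,0,-45,0,0,0,-1],
    [0,0,-90,0,0,0,-1],
    [0,0,-130,0,0,0,-1],
    [0,0,-160,0,0,0,-1],
    [0,0,-171,0,0,0,-1],
    [0,0,-171,0,0,0,-1],
    [0,0,-171,0,0,0,1],
    [0,0,-171,0,0,0,1],
    [0,0,-171,0,0,0,1],
    [0,0,-171,0,0,0,1],
    [0,0,-171,0,0,0,1],
    [0,0,-171,0,0,0,1],
  ],
  squeeze=25,
)

```text
time_s: 6.95
ee_pos: [0.4282, -0.0927, 0.036]
tcp_rot: [[0.108, 0.994, 0.001], [0.994, -0.108, -0.0], [-0.0, 0.001, -1.0]]
contact_force: [0.0, 0.2, 0.5]
opening: 0.527
grip_force: 0.0
```

```bash
python3 - <<'E'
from h import *
np.set_printoptions(precision=4,suppress=True)
c=lambda p:np.array(p)/4+[200,190]-0.375
w=px2w("top",c([(132,32),(378,33),(378,205),(132,203)]),.028)[:,:2];print(w,w.mean(0))
j=np.radians(1.13);ex=np.array([np.cos(j),np.sin(j)])
print("edge mid",(w[2]+w[3])/2,w.mean(0)-.06*ex)
s=sensors.read_state();print(s['ee_pos'],s['opening'],s['grip_force'],s['contact_force'],s['tcp_rot'][:2,1])
E
```

```text
[[ 0.65    0.141 ]
 [ 0.6533 -0.0296]
 [ 0.534  -0.032 ]
 [ 0.5314  0.1369]] [0.5922 0.0541]
edge mid [0.5327 0.0524] [0.5322 0.0529]
[ 0.4282 -0.0927  0.036 ] 0.5267255212033386 0.0 [0.0269 0.2084 0.4826] [ 0.9941 -0.108 ]
```

Call:
step_arm(
  increments=[
    [0,0,0,0,0,0,1],
    [0,0,0,0,0,0,1],
    [0,0,0,0,0,0,1],
    [0,0,0,0,0,0,1],
    [0,0,0,0,0,0,1],
    [0,0,0,0,0,0,1],
  ],
)

```text
time_s: 7.55
ee_pos: [0.4277, -0.0924, 0.0356]
tcp_rot: [[0.108, 0.994, -0.001], [0.994, -0.108, 0.0], [-0.0, -0.001, -1.0]]
contact_force: [-1.1, 0.4, 1.7]
opening: 0.323
grip_force: 25.0
```

Call:
step_arm(
  increments=[
    [0,0,6,0,0,0,1],
    [0,0,10,0,0,0,1],
    [15,35,10,0,0,0.032,1],
    [30,70,10,0,0,0.064,1],
    [45,105,10,0,0,0.096,1],
    [58,130,10,0,0,0.128,1],
    [65,143,10,0,0,0.128,1],
    [65,143,10,0,0,0.128,1],
    [65,143,10,0,0,0.128,1],
    [65,143,10,0,0,0.128,1],
  ],
)

```text
time_s: 8.55
ee_pos: [0.492, 0.0484, 0.0453]
tcp_rot: [[-0.018, 1.0, -0.002], [1.0, 0.018, -0.002], [-0.002, -0.002, -1.0]]
contact_force: [-0.9, -0.0, -4.7]
opening: 0.326
grip_force: 25.0
```

```bash
python3 - <<'E'
from h import *
import cv2
s=sensors.read_state(); print(s['ee_pos'],s['tcp_rot'],s['opening'],s['contact_force'],s['moment'])
cv2.imwrite("pics/w5.png",optics.camera("wrist"))
E
```

```text
[0.49204374 0.0484065  0.04531998] [[-0.01759967  0.99984374 -0.00165605]
 [ 0.99984386  0.017597   -0.00161026]
 [-0.00158087 -0.00168413 -0.99999733]] 0.3256514077972025 [-9.10056571e-01 -1.00563592e-03 -4.65833054e+00] [ 0.02827032 -0.08336974 -0.00549718]
```

View pics/w5.png

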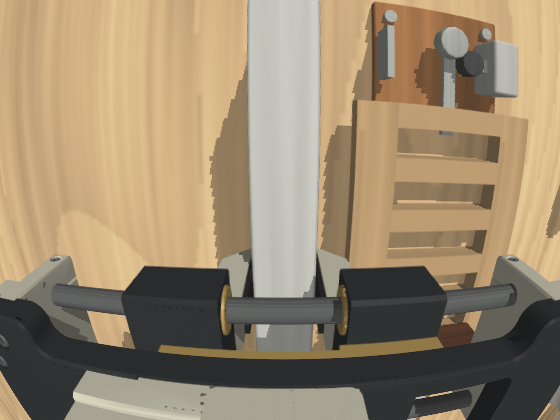

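The bar hangs upright in the grip at x = 250–320, parallel to the panel edge (x ≈ 355), and the carriage is latched. I'll lower it close to the table and slide it in.

Call:
step_arm(
  increments=[
    [0,2,-5,0,0,0,1],
    [0,2,-8,0,0,0,1],
    [6,2,-8,0,0,0,1],
    [12,2,-8,0,0,0,1],
    [17,2,-8,0,0,0,1],
    [20,2,-8,0,0,0,1],
    [22,2,-8,0,0,0,1],
    [22,2,-8,0,0,0,1],
    [22,2,-8,0,0,0,1],
  ],
)

```text
time_s: 9.5
ee_pos: [0.5148, 0.0526, 0.0377]
tcp_rot: [[-0.02, 1.0, -0.0], [1.0, 0.02, -0.0], [-0.0, -0.0, -1.0]]
contact_force: [-0.4, -0.7, -5.3]
opening: 0.326
grip_force: 25.0
```

Call:
step_arm(
  increments=[
    [1,0,0,0,0,0,1],
    [2,0,0,0,0,0,1],
    [3,0,0,0,0,0,1],
    [4,0,0,0,0,0,1],
    [4,0,0,0,0,0,1],
    [4,0,0,0,0,0,1],
  ],
)

```text
time_s: 10.1
ee_pos: [0.5167, 0.0525, 0.0372]
tcp_rot: [[-0.02, 1.0, -0.004], [1.0, 0.02, -0.001], [-0.001, -0.004, -1.0]]
contact_force: [-5.7, 0.4, -1.2]
opening: 0.324
grip_force: 25.0
```

Call:
step_arm(
  increments=[
    [-1,0,-1,0,0,0,1],
    [-2,0,-2,0,0,0,1],
    [-2,0,-2,0,0,0,1],
    [-2,0,-2,0,0,0,1],
  ],
)

```text
time_s: 10.5
ee_pos: [0.5166, 0.0522, 0.0357]
tcp_rot: [[-0.02, 1.0, -0.001], [1.0, 0.02, -0.001], [-0.001, -0.001, -1.0]]
contact_force: [-5.3, -2.4, 1.0]
opening: 0.327
grip_force: 25.0
```

The bar is resting on the table and in contact with the edge. Releasing.

Call:
step_arm(
  increments=[
    [0,0,0,0,0,0,-0.1],
    [0,0,0,0,0,0,-0.1],
    [0,0,0,0,0,0,-0.1],
    [0,0,0,0,0,0,-0.1],
    [0,0,0,0,0,0,-0.1],
    [0,0,20,0,0,0,-0.1],
    [0,0,50,0,0,0,-0.1],
    [0,0,90,0,0,0,-0.1],
    [0,0,130,0,0,0,-0.1],
    [-40,-45,150,0,0,0,-0.1],
    [-80,-90,150,0,0,0,-0.1],
    [-100,-140,150,0,0,0,-0.1],
  ],
)

```text
time_s: 11.7
ee_pos: [0.4279, -0.0645, 0.1859]
tcp_rot: [[-0.023, 1.0, 0.001], [1.0, 0.023, -0.001], [-0.001, 0.001, -1.0]]
contact_force: [1.6, -0.2, 0.4]
opening: 0.553
grip_force: 0.0
```

Call:
step_arm(
  increments=[
    [-20,-45,0,0,0,0,-0.1],
    [-40,-90,0,0,0,0,-0.1],
    [-40,-135,0,0,0,0,-0.1],
    [-40,-180,0,0,0,0,-0.1],
    [-40,-180,0,0,0,0,-0.1],
    [-40,-180,0,0,0,0,-0.1],
  ],
)

```text
time_s: 12.3
ee_pos: [0.389, -0.2452, 0.1852]
tcp_rot: [[-0.017, 1.0, 0.0], [1.0, 0.017, 0.001], [0.001, 0.0, -1.0]]
contact_force: [-0.0, -0.4, 0.0]
opening: 0.547
grip_force: 0.0
```

```bash
python3 t.py t6
```

```text
[ 0.38895354 -0.24519421  0.18516726] [-0.00363555 -0.40347652  0.01063919]
```

View pics/t6.png

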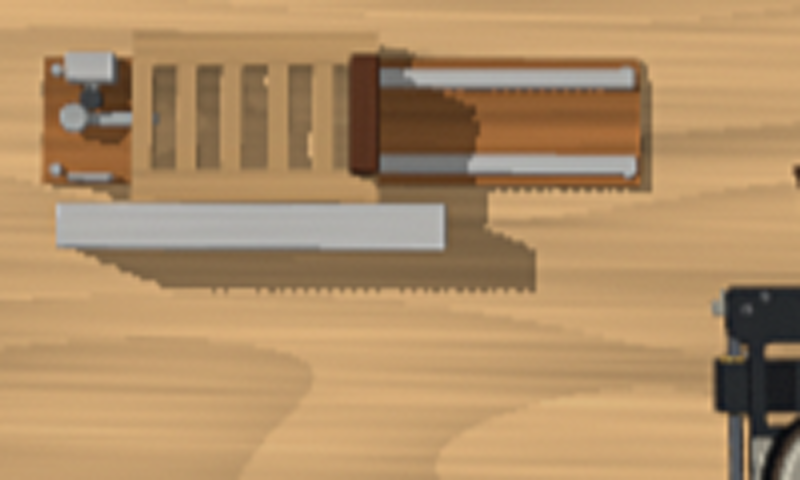

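The bar's top face has corners (57,203), (444,205), (444,249) and (57,247), along the panel edge (y ≈ 204) and covering it from 132 to 378. A numeric check follows.

```bash
python3 - <<'E'
from h import *
c=lambda p:np.array(p)/4+[200,190]-0.375
w=px2w("top",c([(57,203.5),(444,205),(444,249),(57,247)]),.06)[:,:2]
d=w[0]-w[1]+w[3]-w[2];print(w.mean(0),np.degrees(np.arctan2(-d[0],d[1])))
j=np.radians(1.13);R=np.array([[np.cos(j),-np.sin(j)],[np.sin(j),np.cos(j)]])
print(R.T@(w.mean(0)-[.5325,.0525]))
E
```

```text
[0.51648221 0.05365527] 1.085175120508762
[-0.01599189  0.00147093]
```

```bash
python3 -c "
from bench import arm
print(arm.close_job())"
```

```text
the job is handed in; nothing more can be done
None
```

I handed the job in at about 12 s: the carriage is latched at the stop, and the straightedge stands flush along the whole robot-side edge of the panel, by camera about 1 mm off the edge, 1.5 mm off centre and parallel within 0.1°; the hand-in gave no verdict, and I did not re-check the other items after the moves.

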